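# Hold a filter cube home in the alignment corner

## Task

Lift the filter cube with the green glass out of the grey tray and stand it flat on the aluminium alignment jig, with its green window (the side with the white bar on top) facing the jig's little lamp. Gently push it home into the corner so that it is flush against both brass stops at once, and finish while still holding it there, pressing it against both stops; do not let go. Leave the red and blue cubes in the tray and everything else where it is.

Things in the scene. Friction and masses are not known exactly. Their poses are not given: they have to be found in the camera images.
- green_cube_center (a point): centre (half-way up, 30 mm above the underside) of the green filter cube, a black block 52 (own x) x 44 (own y) x 60 mm (z) with a green glass disc on its top and a green round window in its +x face. A white bar on top runs along the edge over the window. Plain flat sides, to be gripped across the 44 or the 52 mm. Starts upright in the tray, in any of its three places. Axes: z up, x out through the window.
- green_cube_window (a point): point in the middle of the green cube's window face: 26 mm from the cube's centre along its x, at the same height.
- green_cube: the same green cube, 0.17 to 0.35 kg; origin at the centre of its underside, same axes. Its yaw starts within about 1 rad of the yaw it must have in the jig.
- jig: alignment jig: fixed aluminium plate 220 (own x) x 160 (own y) x 12 mm, yaw up to 0.45 rad either way. Origin: centre of its underside. Two brass stops form a corner on it. A grey lamp housing, top 54 mm above the table, stands at x = +86 to +108, y = -12 to +38 mm. Cube home: its centre at x = +19, y = +13, z = +42 mm in this frame, its axes parallel to the jig's and pointing the same way.
- lamp_stop: brass stop on the jig, across its x, on the lamp's side; fixed and rigid. Its origin is at the foot of its working face, which looks to the jig's -x and lies at jig x = +45 mm, from y = -37 to +43 mm; 12 mm thick, 8 mm high.
- side_stop: brass stop on the jig along its x, on the jig's +y side; fixed and rigid. Its origin is at the foot of its working face, which looks to the jig's -y and lies at jig y = +35 mm, from x = -51 to +37 mm; 12 mm thick, 8 mm high.
- corner (a point): point on the plate's top where the planes of the two stops' working faces meet (jig x = +45, y = +35, z = +12 mm). The home cube has its window face (+x) against the lamp stop and its +y face against the side stop.
- tray: grey open tray 90 (own x) x 340 (own y) mm, rim 14 mm high, floor 5 mm above the table, fixed. Origin: centre of its underside. Three cubes stand in it in a row along its y, 110 mm apart.
- red_cube: red filter cube, a black block 52 (own x) x 44 (own y) x 60 mm (z) with a red glass disc on its top and a red round window in its +x face; origin at the centre of its underside. Bystander in the tray.
- blue_cube: blue filter cube, a black block 52 (own x) x 44 (own y) x 60 mm (z) with a blue glass disc on its top and a blue round window in its +x face; origin at the centre of its underside. Bystander in the tray.
- dish: clear round culture dish with lid, 92 mm across, 16 mm high, left of the jig. Origin: centre of its underside. Bystander.
- cleaner: white bottle with blue cap, 52 mm across, 120 mm tall, behind the work area. Origin: centre of its underside. Bystander.
- objective: small brass microscope objective standing on end, 33 mm across, 50 mm tall, behind the work area. Origin: centre of its underside. Bystander.
- tip_box: blue box with pale lid, 82 x 122 x 65 mm, behind the work area. Origin: centre of its underside. Bystander.
- driver: screwdriver 150 mm long lying on the left of the table. Bystander.
Things that resemble listed ones, but are neither listed nor needed, are in the scene too. What is shaped like the green_cube but pink or turquoise is not meant.

How it is judged:
On the way, in this order (a step that is already met when the one before it is completed fails the run):
1. the green cube is lifted clear of the tray (height (world z) of green_cube_center above 0.055 m), for 0.1 s.
2. the green cube stands flat on the jig, flush in the corner of the two stops, window to the lamp (x of green_cube_center in the frame of jig between 0.016 and 0.022 m and y of green_cube_center in the frame of jig between 0.01 and 0.016 m and z of green_cube_center in the frame of jig between 0.039 and 0.045 m and x of green_cube_window in the frame of jig above 0.04 m and angle between the x axis of jig and the x axis of green_cube_center, either way round below 0.05 rad and angle between green_cube_center's own z axis and vertical below 0.05 rad), for 0.2 s.
At the end, for the whole second after the job is handed in: Through the last second the green cube stands flat on the jig, window to the lamp, within 3 mm of home on each jig axis and 0.05 rad of square and upright, pressing on the lamp stop and on the side stop with over 1.5 N each, the fingers touching it with over 1 N (all of step 2 and contact force between green_cube and lamp_stop above 1.5 N and contact force between green_cube and side_stop above 1.5 N and contact force between the fingers and green_cube above 1 N); the arm keeps its last pose, push and grip.
It fails at once if the red or blue cube is moved more than 20 mm or knocked over (distance of any of red_cube, blue_cube from where it was at the start of the episode above 0.02 m or angle between any of red_cube, blue_cube's own z axis and vertical above 0.3 rad).
It fails at once if another thing on the table is moved more than 30 mm (distance of any of dish, cleaner, objective, tip_box, driver from where it was at the start of the episode above 0.03 m).
It fails at once if the cube is rammed into a stop with more than 45 N (contact force between green_cube and lamp_stop above 45 N or contact force between green_cube and side_stop above 45 N).
It also fails if it takes over 45 s, if anything falls off the work surface, if the arm or the gripper's body presses on something with over 40 N, if the wrist force passes 120 N, or if a joint passes its speed limit or range.

## Robot

A 7-joint arm with a two-finger parallel gripper is mounted at the origin on the work surface. World frame = base frame: x ahead of the robot, y to its left, z up, the work surface at z = 0. Lengths are in m, angles in rad, forces in N, time in s.
With the tool pointing down it reaches from about 0.4 to 0.9 m from the base axis. Payload 5.5 kg.
Tool frame: the origin (TCP) lies midway between the tips of the shut fingers; the grasp point (between the pads) lies 19 mm behind it; z points along the fingers, y is the direction in which the jaws open and shut (so a half turn about z gives the same grasp; the last joint's range is limited). The gripper opens to 92 mm and grips with 3 to 60 N. Pads are 19 mm wide; open, the fingers measure 130 mm over their backs; the gripper's body (75 mm by 190 mm) begins 47 mm behind the grasp point.
Start: joints at [-0.851, 0.501, -0.427, 1.55, 0.221, 1.138, -0.21], TCP at [0.287, 0.583, 0.227] pointing down, gripper open.
Joint ranges: [-2.88, 2.88], [-0.31, 2.03], [-1.54, 1.56], [0.2, 2.42], [-1.41, 4.55], [0.19, 2.02], [-2.57, 2.57]. Speed limits (rad/s): [2.57, 2.57, 3.14, 3.14, 3.14, 3.14, 3.14].

## Interface

Orientations are given as a unit quaternion [w, x, y, z].
In Python, from bench import robot gives the robot as it stands.
- The arm moves only by the tool play_rows, never from a script. Its argument "plan" is a list of rows, each an object of numbers: "x", "y", "z": the shift along the tool's x, y, z in m; "yaw": the turn about the tool's z in rad. A call has 1 to 5 rows; each row shifts and turns the pose as measured when the row begins, along the tool's axes as they then stand; what a row does not reach is not made up. A row lasts 1/12 s, in which the tool goes at most 41.7 mm and 7.16 degrees, less where a joint would pass 70% of its speed; a pose out of reach is approached as far as the arm can. A call is refused whole if a number of a shift passes 0.0417 or a number of a turn 0.125, either way. A call with a gripper value outside its range is refused whole. "grip" is the opening, from -1 (shut) to 1 (fully open), set as the call begins (left out, the last holds). The fingers move at their own pace and stop on an object; "grip_force" is the grip in N (left out, the last holds). Time passes only in rows, so rows that do not move let the fingers close. It gives the time, the measured TCP pose, the force and the opening at its end, in the units of the state.
- robot.observe(): the state, without advancing time (a new reading comes with each control period).
- robot.get_image(name): name is "scene" or "side" or "wrist"; returns the picture (384x512x3 uint8, red, green, blue); there is no depth.
- robot.get_calibration(name): a dict with "vfov" (degrees; the focal length in pixels is half the picture's height over the tangent of half this angle, whatever the lens; pixels are square), "cx", "cy" (the principal point, pixels), "cam_to_world" (4x4, takes a point from camera to world coordinates); the wrist camera has in their place "hand_eye" (4x4, takes a point from camera to tool coordinates, whose origin is the TCP and whose axes are the flange's). Camera axes: x right, y down, z forward; pixel columns grow to the right and rows downward; lengths in m; the calibration is good to about 2 mm. A picture is of the moment at which its call begins: read the wrist's pose just before it. get_calibration takes no time and is no camera call.
- robot.job_done(): hands the job in, once; it reports no verdict.
The state is a dict: "time_s": time; "joint_positions": joint angles; "dq": joint speeds; "tau": joint torques, N m; "ee_pos": TCP position; "tcp_rot": TCP orientation; "contact_force": force on the tool from outside, world axes, zero at the start; "torque": the same for the moment, N m; "grip_width": finger opening in m.
Only numpy, scipy, OpenCV 4.12 (cv2) and the standard library are available. Lean on these libraries where they do the work, as an engineer would, in place of code of your own. Each camera call takes 0.05 s, during which the arm holds its last target. There are 200 camera calls.

## Working session

There is one attempt and no reset: what is moved stays moved. The work goes in short steps, Python scripts to look and compute and a tool call to move; the robot and the scene stay as the last step left them, time stands still between calls to the robot, and variables do not carry over. Pictures are saved under pics/ and viewed, about 8 in all and at most 12, crops included, and the job is handed in when it is done.

Besides the shell and the picture viewer there is one more tool, called by a JSON object that holds its "fn" and its "kwargs". play_rows: Moves the arm, as the interface text tells. Its arguments: {"type":"object","properties":{"plan":{"type":"array"},"grip":{"type":"number"},"grip_force":{"type":"number"}},"required":["plan"]}

```bash
mkdir -p pics; ls; python3 - <<'E'
from bench import robot
import cv2,numpy as np
np.set_printoptions(precision=4,suppress=True)
s=robot.observe();print({k:s[k] for k in('time_s','ee_pos','tcp_rot','grip_width','contact_force')})
for n in('scene','side','wrist'):
    im=robot.get_image(n);c=robot.get_calibration(n);print(n,c)
    cv2.imwrite(f'pics/{n}0.png',im[:,:,::-1])
a=cv2.imread('pics/scene0.png');b=cv2.imread('pics/side0.png')
E
```

```text
pics
{'time_s': 0.0, 'ee_pos': array([0.2865, 0.5827, 0.2257]), 'tcp_rot': array([-0.0002,  0.2264,  0.974 , -0.0009]), 'grip_width': 0.09185267002940489, 'contact_force': array([-0.4622,  0.8815, -0.8008])}
scene {'vfov': 52.52983224588125, 'cx': 251.34708555455853, 'cy': 187.11700121529626, 'cam_to_world': array([[-0.8347,  0.444 , -0.3258,  0.9362],
       [ 0.5505,  0.6563, -0.516 ,  0.5462],
       [-0.0153, -0.61  , -0.7922,  0.9504],
       [ 0.    ,  0.    ,  0.    ,  1.    ]])}
side {'vfov': 46.86399446004851, 'cx': 255.22900903934, 'cy': 197.0931937205396, 'cam_to_world': array([[ 0.9532, -0.218 ,  0.2093,  0.2441],
       [-0.3017, -0.6472,  0.7001, -1.0661],
       [-0.0172, -0.7305, -0.6827,  1.104 ],
       [ 0.    ,  0.    ,  0.    ,  1.    ]])}
wrist {'vfov': 62.91054855060215, 'cx': 259.5953917573032, 'cy': 188.12487851350176, 'hand_eye': array([[ 0.0001, -0.9587, -0.2845,  0.0766],
       [ 1.    , -0.    ,  0.0005,  0.0016],
       [-0.0005, -0.2845,  0.9587, -0.1577],
       [ 0.    ,  0.    ,  0.    ,  1.    ]])}
```

View pics/scene0.png

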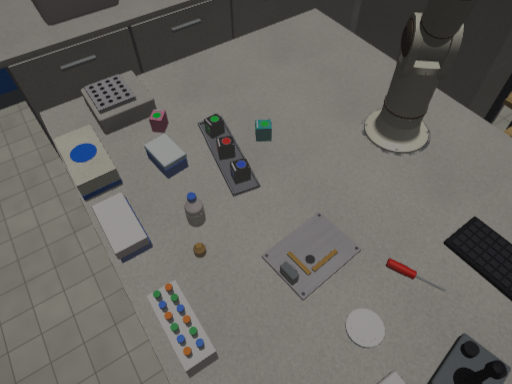

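View pics/side0.png

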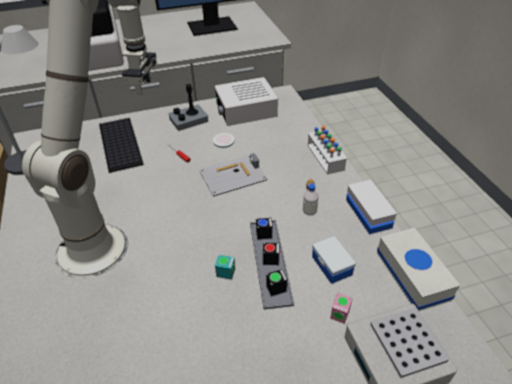

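```bash
cat > h.py <<'E'
from bench import robot
import cv2,numpy as np
from scipy.spatial.transform import Rotation as Ro
np.set_printoptions(precision=4,suppress=True)
def tcp(s=None):
    s=s or robot.observe();q=s['tcp_rot'];T=np.eye(4)
    T[:3,:3]=Ro.from_quat([q[1],q[2],q[3],q[0]]).as_matrix();T[:3,3]=s['ee_pos'];return T
def cam(n,T=None):
    c=robot.get_calibration(n);M=c['cam_to_world'] if n!='wrist' else T@c['hand_eye']
    return 192/np.tan(np.radians(c['vfov']/2)),c['cx'],c['cy'],M
def cast(C,uv,z):
    f,cx,cy,M=C;uv=np.atleast_2d(uv).astype(float)
    d=np.c_[(uv[:,0]-cx)/f,(uv[:,1]-cy)/f,np.ones(len(uv))]@M[:3,:3].T
    return M[:3,3]+d*((z-M[2,3])/d[:,2])[:,None]
def proj(C,P):
    f,cx,cy,M=C;p=(np.atleast_2d(P)-M[:3,3])@M[:3,:3];return np.c_[f*p[:,0]/p[:,2]+cx,f*p[:,1]/p[:,2]+cy]
def shot(name):
    T=tcp();im=np.ascontiguousarray(robot.get_image('wrist')[:,:,::-1]);cv2.imwrite(f'pics/{name}.png',im)
    np.save(f'pics/{name}.npy',T);return im,T
def totool(P,T=None):
    T=tcp() if T is None else T
    return (np.asarray(P)-T[:3,3])@T[:3,:3]
def blobs(im,lo,hi,amin=20):
    m=cv2.inRange(cv2.cvtColor(im,cv2.COLOR_BGR2HSV),lo,hi)
    n,_,st,ce=cv2.connectedComponentsWithStats(m)
    return [(st[i,4],ce[i],st[i,:4]) for i in range(1,n) if st[i,4]>=amin]
E
python3 - <<'E'
from h import *
for n in('scene','side'):
    im=cv2.imread(f'pics/{n}0.png');C=cam(n)
    for nm,lo,hi in(('green',(45,100,60),(80,255,255)),('red',(0,150,80),(8,255,255)),('blue',(112,130,60),(130,255,255)),('brass',(10,110,90),(25,255,255))):
        for a,c,st in blobs(im,lo,hi,10): print(n,nm,a,c,st,cast(C,c,.065 if nm!='brass' else .02)[0])
C=cam('scene')
print('jig corners',cast(C,[[264,253],[319,215],[360,248],[306,294]],.012))
print(tcp())
a=cv2.imread('pics/scene0.png');b=cv2.imread('pics/side0.png')
x=[cv2.resize(a[100:200,185:285],(400,400),interpolation=2),cv2.resize(a[205:305,260:360],(400,400),interpolation=2)]
cv2.imwrite('pics/crop0.png',np.hstack(x))
E
```

```text
scene green 33 [156.2727 114.8485] [153 113   8   5] [ 0.6682 -0.4667  0.065 ]
scene green 40 [214.225 118.375] [211 116   8   6] [ 0.5153 -0.3411  0.065 ]
scene green 46 [264.3043 123.5   ] [260 121   9   6] [ 0.3916 -0.2267  0.065 ]
scene green 37 [156.1892 293.7568] [153 291   7   7] [0.9362 0.1101 0.065 ]
scene green 39 [173.8718 297.1282] [171 294   7   7] [0.9048 0.141  0.065 ]
scene green 43 [173.9302 326.5581] [171 323   7   8] [0.9356 0.2033 0.065 ]
scene green 46 [192.7826 330.5435] [189 327   8   8] [0.9043 0.2348 0.065 ]
scene red 36 [225.8333 140.5833] [222 138   8   6] [ 0.5366 -0.2311  0.065 ]
scene red 230 [401.2478 267.9087] [387 259  30  19] [0.4046 0.3857 0.065 ]
scene blue 47 [240.5957 163.9149] [237 161   9   7] [ 0.5503 -0.1223  0.065 ]
scene brass 19 [509.8421  97.8421] [507  93   5   9] [-0.4435  0.1236  0.02  ]
scene brass 27 [509.1481 131.2222] [505 127   7  10] [-0.291   0.2266  0.02  ]
scene brass 90 [199.0667 247.8556] [194 243  11  11] [0.7845 0.0339 0.02  ]
scene brass 118 [324.2542 259.8983] [312 250  25  21] [0.5277 0.2493 0.02  ]
scene brass 109 [299
[... 1173 characters left out ...]
 ]
side brass 11 [322.0909 136.7273] [320 136   5   3] [0.9526 0.3085 0.02  ]
side brass 12 [332.3333 139.25  ] [331 138   4   4] [0.9853 0.2783 0.02  ]
side brass 15 [331.9333 150.1333] [330 149   5   4] [0.9524 0.2108 0.02  ]
side brass 26 [244.4231 168.6538] [241 163   8  12] [0.5853 0.2118 0.02  ]
side brass 30 [227.0667 166.8   ] [218 164  19   7] [0.5248 0.2443 0.02  ]
side brass 16 [309.125 181.375] [307 179   6   6] [0.7919 0.0631 0.02  ]
jig corners [[0.6452 0.1409 0.012 ]
 [0.4448 0.1285 0.012 ]
 [0.4212 0.2731 0.012 ]
 [0.6229 0.2941 0.012 ]]
[[-0.8975  0.4411 -0.0008  0.2865]
 [ 0.4411  0.8975 -0.0014  0.5828]
 [ 0.0001 -0.0016 -1.      0.2259]
 [ 0.      0.      0.      1.    ]]
```

View pics/crop0.png

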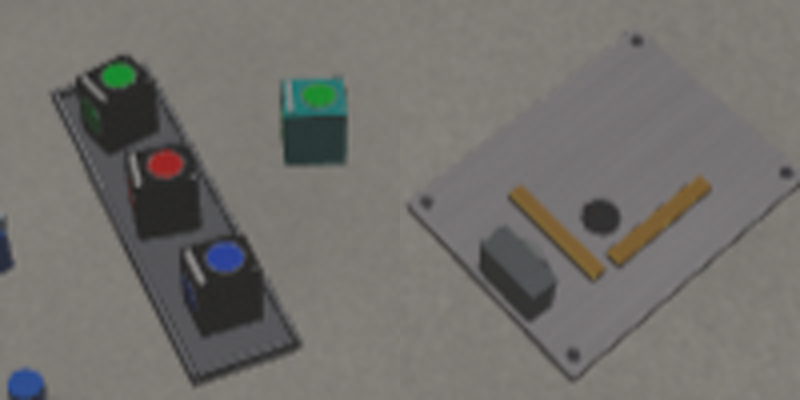

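The scene shows the green cube at the far end of the tray, near (0.515, -0.339), with its window roughly toward world +x. The jig is near (0.53, 0.21) with yaw of about 0.1 and its lamp toward +x. I'll look at the jig with the wrist camera on the way.

{"fn": "play_rows", "kwargs": {"plan": [{"x":-0.033,"y":-0.024},{"x":-0.033,"y":-0.024},{"x":-0.033,"y":-0.024},{"x":-0.033,"y":-0.024},{"x":-0.033,"y":-0.024}]}}

```text
validation failed for argument at $.pl...
```

{"fn": "play_rows", "kwargs": {"plan": [{"x":-0.033,"y":-0.024},{"x":-0.033,"y":-0.024},{"x":-0.033,"y":-0.024},{"x":-0.033,"y":-0.024},{"x":-0.033,"y":-0.024}]}}

```text
validation failed for argument at $.pl...
```

{"fn": "play_rows", "kwargs": {"plan": [{"x":-0.02,"y":-0.014},{"x":0,"yaw":-0.12},{"yaw":-0.12},{"yaw":-0.12},{"yaw":-0.12}]}}

```text
validation failed for argument at $.pl...
```

{"fn": "play_rows", "kwargs": {"plan": [{"x":-0.033,"y":-0.024,"z":0.0,"yaw":0.0},{"x":-0.033,"y":-0.024,"z":0.0,"yaw":0.0},{"x":-0.033,"y":-0.024,"z":0.0,"yaw":0.0},{"x":-0.033,"y":-0.024,"z":0.0,"yaw":0.0},{"x":-0.033,"y":-0.024,"z":0.0,"yaw":0.0}]}}

```text
time_s: 0.57
ee_pos: [0.3742, 0.4072, 0.2224]
tcp_rot: [-0.005, 0.216, 0.976, 0.001]
contact_force: [1.5, 0.2, -0.2]
grip_width: 0.0918
```

{"fn": "play_rows", "kwargs": {"plan": [{"x":-0.033,"y":-0.024,"z":0.0,"yaw":0.0},{"x":-0.033,"y":-0.024,"z":0.0,"yaw":0.0},{"x":-0.033,"y":-0.024,"z":0.0,"yaw":0.0},{"x":-0.033,"y":-0.024,"z":0.0,"yaw":0.0},{"x":-0.033,"y":-0.024,"z":0.0,"yaw":-0.12}]}}

```text
time_s: 0.98
ee_pos: [0.4716, 0.2256, 0.2203]
tcp_rot: [-0.005, 0.162, 0.987, 0.001]
contact_force: [1.1, 0.3, -0.3]
grip_width: 0.0918
```

{"fn": "play_rows", "kwargs": {"plan": [{"x":-0.02,"y":-0.01,"z":0.0,"yaw":-0.12},{"x":0.0,"y":0.0,"z":0.0,"yaw":-0.12},{"x":0.0,"y":0.0,"z":0.0,"yaw":-0.12},{"x":0.0,"y":0.0,"z":0.0,"yaw":-0.12},{"x":0.0,"y":0.0,"z":0.0,"yaw":0.0}]}}

```text
time_s: 1.4
ee_pos: [0.4933, 0.1934, 0.2187]
tcp_rot: [-0.005, -0.08, 0.997, -0.002]
contact_force: [0.0, 0.4, -0.1]
grip_width: 0.0914
```

```bash
python3 - <<'E'
from h import *
im,T=shot('jig1');print(T,robot.observe()['dq']);C=cam('wrist',T)
for a,c,st in blobs(im,(10,110,90),(25,255,255),100): print(a,c,st,cast(C,c,.02)[0])
E
```

```text
[[-0.9871 -0.1597 -0.0098  0.4933]
 [-0.1596  0.9872 -0.0041  0.1934]
 [ 0.0103 -0.0024 -0.9999  0.2187]
 [ 0.      0.      0.      1.    ]] [-0.0203 -0.0027  0.0088  0.0001 -0.005   0.0005 -0.0773]
666 [301.3514 197.5511] [294 163  16  70] [0.5245 0.2497 0.02  ]
513 [266.5828 241.6686] [235 237  64  11] [0.5879 0.2183 0.02  ]
```

View pics/jig1.png

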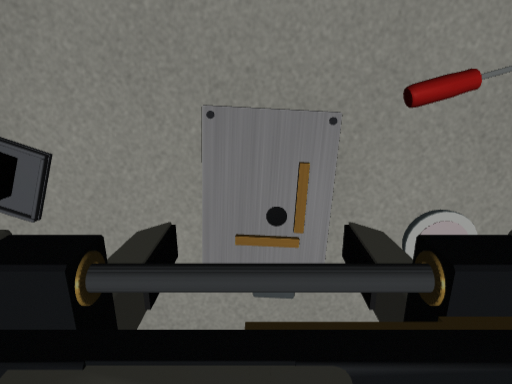

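The wrist picture shows the side stop at (301,198), the lamp stop at (267,242) and the screws at (210,115) and (333,121). I'll compute the jig pose from the edges, then go to the tray.

```bash
cat >> h.py <<'E'
def rects(im,C,lo,hi,z,amin):
    m=cv2.inRange(cv2.cvtColor(im,cv2.COLOR_BGR2HSV),lo,hi);out=[]
    for c in cv2.findContours(m,0,2)[0]:
        if cv2.contourArea(c)<amin: continue
        P=cast(C,c[:,0,:],z)[:,:2]*1000
        out.append(cv2.minAreaRect(P.astype(np.float32)))
    return out
E
python3 - <<'E'
from h import *
im=cv2.imread('pics/jig1.png');T=np.load('pics/jig1.npy');C=cam('wrist',T)
for r in rects(im,C,(10,110,90),(25,255,255),.02,100):print('brass',r)
# dark screws/holes on plate
g=cv2.cvtColor(im,cv2.COLOR_BGR2GRAY);m=(g[100:290,195:345]<60).astype(np.uint8)
n,_,st,ce=cv2.connectedComponentsWithStats(m)
for i in range(1,n):
    if 15<st[i,4]<600: print('dark',st[i,4],ce[i]+[195,100],cast(C,ce[i]+[195,100],.012)[0])
P=cast(C,[[203,105],[341,112],[202,200],[332,200]],.012);print(P)
h=cv2.cvtColor(im,cv2.COLOR_BGR2HSV);print(h[195:200,290:315,2])
for t in(np.array([.515,-.339,.226]),): print(totool(t))
E
```

```text
brass ((587.9302978515625, 218.36172485351562), (10.93027114868164, 78.93241119384766), 6.410275936126709)
brass ((525.7233276367188, 249.8282928466797), (87.03282928466797, 11.458352088928223), 6.332547664642334)
dark 44 [209.9091 114.1364] [0.4461 0.1294 0.012 ]
dark 44 [332.7955 120.5682] [0.4308 0.2685 0.012 ]
dark 16 [302.0625 163.3125] [0.485  0.2437 0.012 ]
dark 321 [276.1246 215.947 ] [0.5553 0.225  0.012 ]
dark 66 [343.4242 245.3788] [0.581  0.3167 0.012 ]
dark 131 [265.5496 236.374 ] [0.5846 0.2166 0.012 ]
[[0.4373 0.1206 0.012 ]
 [0.42   0.2756 0.012 ]
 [0.5494 0.1319 0.012 ]
 [0.5239 0.2888 0.012 ]]
[[111 114 114 115 114 113  51 113 112 110 109 109 112 111 112 111 119 111
  111 114 115 114 116 116 117]
 [112 115 114 115 114 113  43 109 111 110 108 109 112 111 111 111 116 110
  111 114 116 115 116 116 118]
 [112 116 114 114 114 112  36 103 111 109 109 110 112 111 111 111 113 111
  112 114 116 115 116 116 118]
 [113 116 115 115 114 112  37 103 110 109 108 110 112 112 111 112 112 110
  113 115 116 115 116 116 118]
 [113 115 115 114 114 103  43 105 111 109 108 110 112 111 111 111 101 109
  112 115 115 115 116 117 118]]
[ 0.0605 -0.5294 -0.0054]
```

{"fn": "play_rows", "kwargs": {"plan": [{"x":0.004,"y":-0.041,"z":0.0,"yaw":0.0},{"x":0.004,"y":-0.041,"z":0.0,"yaw":0.0},{"x":0.004,"y":-0.041,"z":0.0,"yaw":0.0},{"x":0.004,"y":-0.041,"z":0.0,"yaw":0.0},{"x":0.004,"y":-0.041,"z":0.0,"yaw":0.0}]}}

```text
time_s: 1.87
ee_pos: [0.5038, -0.0026, 0.2187]
tcp_rot: [-0.004, -0.079, 0.997, 0.003]
contact_force: [1.9, -0.9, -0.8]
grip_width: 0.0918
```

{"fn": "play_rows", "kwargs": {"plan": [{"x":0.004,"y":-0.041,"z":0.0,"yaw":0.0},{"x":0.004,"y":-0.041,"z":0.0,"yaw":0.0},{"x":0.004,"y":-0.041,"z":0.0,"yaw":0.0},{"x":0.004,"y":-0.041,"z":0.0,"yaw":0.0},{"x":0.004,"y":-0.041,"z":0.0,"yaw":0.0}]}}

```text
time_s: 2.28
ee_pos: [0.5138, -0.2113, 0.2185]
tcp_rot: [-0.003, -0.07, 0.998, 0.003]
contact_force: [0.9, 0.1, -0.0]
grip_width: 0.0915
```

{"fn": "play_rows", "kwargs": {"plan": [{"x":0.004,"y":-0.041,"z":0.0,"yaw":0.0},{"x":0.004,"y":-0.041,"z":0.0,"yaw":0.0},{"x":0.004,"y":-0.03,"z":0.0,"yaw":0.0},{"x":0.0,"y":0.0,"z":0.0,"yaw":0.0}]}}

```text
time_s: 2.62
ee_pos: [0.5145, -0.3367, 0.2178]
tcp_rot: [-0.003, -0.057, 0.998, -0.0]
contact_force: [0.1, -0.9, 0.8]
grip_width: 0.0919
```

```bash
python3 - <<'E'
from h import *
im,T=shot('tray1');print(T,robot.observe()['dq']);C=cam('wrist',T)
print(proj(C,[.515,-.339,.065]))
for r in rects(im,C,(45,100,60),(80,255,255),.065,40):print('green',r)
for r in rects(im,C,(0,0,130),(180,60,255),.065,40):print('white',r)
E
```

```text
[[-0.9934 -0.1141 -0.0066  0.5145]
 [-0.1141  0.9935 -0.0012 -0.3367]
 [ 0.0066 -0.0004 -1.      0.2178]
 [ 0.      0.      0.      1.    ]] [-0.0435 -0.0248 -0.0634  0.0462 -0.0241  0.0078 -0.01  ]
[[256.0813 173.7658]]
green ((516.7902221679688, -337.35296630859375), (26.242168426513672, 25.60113525390625), 6.5697126388549805)
green ((390.60931396484375, -229.92623901367188), (25.599178314208984, 26.131305694580078), 6.56125020980835)
white ((678.3314208984375, -318.9008483886719), (49.2180061340332, 280.33734130859375), 6.579416275024414)
white ((580.6892700195312, -164.32052612304688), (19.96759033203125, 6.3804755210876465), 55.48051071166992)
white ((541.6324462890625, -336.60888671875), (3.863224744796753, 34.68522644042969), 1.9531186819076538)
white ((487.01690673828125, -343.1239318847656), (257.36474609375, 547.3634033203125), 6.556795120239258)
```

View pics/tray1.png

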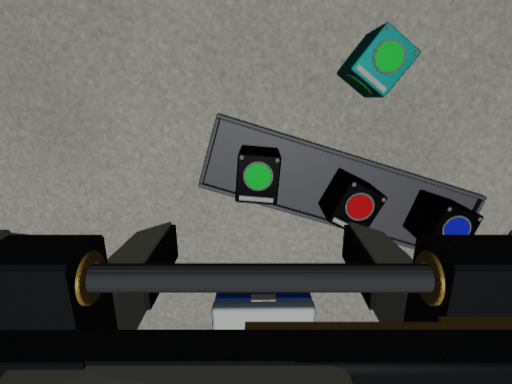

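The green cube's disc is at pixel (258,176), with its bar below it on the +x side; the red neighbour is at (360,207). Disc width comes out at 26 mm in both axes. The cube's centre is (0.517, -0.338) and its yaw is about 0.034.

{"fn": "play_rows", "kwargs": {"plan": [{"x":-0.003,"y":-0.001,"z":0.02,"yaw":0.08},{"x":0.0,"y":0.0,"z":0.035,"yaw":0.0},{"x":0.0,"y":0.0,"z":0.035,"yaw":0.0},{"x":0.0,"y":0.0,"z":0.025,"yaw":0.0},{"x":0.0,"y":0.0,"z":0.0,"yaw":0.0}], "grip": 0.52, "grip_force": 25}}

```text
time_s: 3.08
ee_pos: [0.5225, -0.3286, 0.1018]
tcp_rot: [0.0, -0.01, 1.0, 0.001]
contact_force: [-0.1, 1.3, -0.3]
grip_width: 0.0701
```

```bash
python3 - <<'E'
from h import *
T=tcp();print(T,robot.observe()['grip_width']);print(totool([.5167,-.3376,.024]),'yaw',np.arctan2(-T[1,0],-T[0,0]))
E
```

```text
[[-0.9998 -0.0204  0.0008  0.5225]
 [-0.0204  0.9998  0.0014 -0.3286]
 [-0.0009  0.0014 -1.      0.1018]
 [ 0.      0.      0.      1.    ]] 0.07012694650487869
[ 0.0061 -0.009   0.0778] yaw 0.020414801098516993
```

{"fn": "play_rows", "kwargs": {"plan": [{"x":0.006,"y":-0.009,"z":0.0,"yaw":-0.014},{"x":0.0,"y":0.0,"z":0.01,"yaw":0.0},{"x":0.0,"y":0.0,"z":0.01,"yaw":0.0}]}}

```text
time_s: 3.33
ee_pos: [0.5198, -0.3322, 0.083]
tcp_rot: [0.001, -0.018, 1.0, 0.002]
contact_force: [0.2, -0.0, -0.4]
grip_width: 0.07
```

```bash
python3 - <<'E'
from h import *
T=tcp();print(T);print(totool([.5167,-.3376,.024]),'yaw',np.arctan2(-T[1,0],-T[0,0]))
im,T=shot('tray2');C=cam('wrist',T)
for r in rects(im,C,(45,100,60),(80,255,255),.065,40):print('green',r)
for r in rects(im,C,(0,0,130),(180,60,255),.065,40):print('white',r)
E
```

```text
[[-0.9994 -0.0353  0.0026  0.5198]
 [-0.0353  0.9994  0.0039 -0.3322]
 [-0.0027  0.0038 -1.      0.083 ]
 [ 0.      0.      0.      1.    ]]
[ 0.0035 -0.0055  0.0589] yaw 0.035335979854571084
green ((517.0304565429688, -337.27362060546875), (26.615530014038086, 26.615232467651367), 1.925066351890564)
green ((399.7322998046875, -230.613037109375), (8.922210693359375, 24.853830337524414), 2.0900723934173584)
white ((581.2982788085938, -330.11895751953125), (28.144878387451172, 124.16166687011719), 1.878148078918457)
white ((542.072021484375, -306.46258544921875), (3.510822057723999, 16.36423683166504), 1.906545877456665)
white ((541.6712036132812, -336.3583068847656), (4.891933441162109, 35.673648834228516), 1.9074790477752686)
white ((538.341064453125, -364.08795166015625), (11.279566764831543, 15.259597778320312), 89.64569091796875)
white ((411.66845703125, -243.2113037109375), (34.96108627319336, 4.793115615844727), 59.46440505981445)
white ((465.1698913574219, -338.5632629394531), (137.60757446289062, 304.98382568359375), 3.4522507190704346)
```

{"fn": "play_rows", "kwargs": {"plan": [{"x":0.003,"y":-0.005,"z":0.0,"yaw":0.0},{"x":0.002,"y":-0.003,"z":0.015,"yaw":0.0},{"x":0.001,"y":-0.001,"z":0.02,"yaw":0.0}]}}

```text
time_s: 3.63
ee_pos: [0.518, -0.3415, 0.0504]
tcp_rot: [0.004, -0.018, 1.0, 0.0]
contact_force: [0.6, 0.9, -0.4]
grip_width: 0.07
```

```bash
python3 - <<'E'
from h import *
T=tcp();print(T);print(totool([.517,-.3374,.024]),'yaw',np.arctan2(-T[1,0],-T[0,0]))
E
```

```text
[[-0.9993 -0.0364  0.009   0.518 ]
 [-0.0364  0.9993  0.0007 -0.3415]
 [-0.009   0.0004 -1.      0.0504]
 [ 0.      0.      0.      1.    ]]
[0.0011 0.0041 0.0264] yaw 0.03637015451085422
```

{"fn": "play_rows", "kwargs": {"plan": [{"x":0.001,"y":0.003,"z":0.014,"yaw":0.0},{"x":0.0,"y":0.001,"z":0.01,"yaw":0.0},{"x":0.0,"y":0.0,"z":0.001,"yaw":0.0}]}}

```text
time_s: 3.88
ee_pos: [0.5167, -0.3379, 0.0237]
tcp_rot: [0.004, -0.017, 1.0, 0.0]
contact_force: [-0.9, -0.6, -0.6]
grip_width: 0.07
```

```bash
python3 - <<'E'
from h import *
T=tcp();print(T);print(totool([.517,-.3374,.024]),'yaw',np.arctan2(-T[1,0],-T[0,0]))
E
```

```text
[[-0.9994 -0.034   0.0086  0.5167]
 [-0.034   0.9994  0.0006 -0.3379]
 [-0.0086  0.0003 -1.      0.0237]
 [ 0.      0.      0.      1.    ]]
[-0.0004  0.0005 -0.0003] yaw 0.0339695242383316
```

{"fn": "play_rows", "kwargs": {"plan": [{"x":0.0,"y":0.0,"z":0.0,"yaw":0.0},{"x":0.0,"y":0.0,"z":0.0,"yaw":0.0},{"x":0.0,"y":0.0,"z":0.0,"yaw":0.0},{"x":0.0,"y":0.0,"z":0.0,"yaw":0.0},{"x":0.0,"y":0.0,"z":0.0,"yaw":0.0}], "grip": -1, "grip_force": 25}}

```text
time_s: 4.3
ee_pos: [0.5188, -0.339, 0.0267]
tcp_rot: [0.006, -0.017, 1.0, -0.001]
contact_force: [-0.2, -0.1, -3.1]
grip_width: 0.0439
```

{"fn": "play_rows", "kwargs": {"plan": [{"x":0.0,"y":0.0,"z":0.0,"yaw":0.0},{"x":0.0,"y":0.0,"z":-0.01,"yaw":0.0},{"x":0.0,"y":0.0,"z":-0.025,"yaw":0.0},{"x":0.0,"y":0.0,"z":-0.03,"yaw":0.0},{"x":0.0,"y":0.0,"z":-0.03,"yaw":0.0}]}}

```text
time_s: 4.72
ee_pos: [0.5109, -0.3348, 0.1174]
tcp_rot: [-0.002, -0.017, 1.0, 0.004]
contact_force: [0.6, -0.3, -3.1]
grip_width: 0.0436
```

{"fn": "play_rows", "kwargs": {"plan": [{"x":0.0,"y":0.0,"z":-0.035,"yaw":0.0},{"x":0.0,"y":0.005,"z":-0.035,"yaw":0.0},{"x":-0.003,"y":0.02,"z":-0.01,"yaw":0.0},{"x":-0.004,"y":0.035,"z":0.0,"yaw":0.0},{"x":-0.004,"y":0.039,"z":0.0,"yaw":0.0}]}}

```text
time_s: 5.13
ee_pos: [0.5184, -0.2478, 0.2127]
tcp_rot: [0.003, -0.008, 1.0, -0.002]
contact_force: [0.5, 0.5, -2.6]
grip_width: 0.0439
```

{"fn": "play_rows", "kwargs": {"plan": [{"x":-0.004,"y":0.039,"z":0.0,"yaw":0.0},{"x":-0.004,"y":0.039,"z":0.0,"yaw":0.0},{"x":-0.004,"y":0.039,"z":0.0,"yaw":0.0},{"x":-0.004,"y":0.039,"z":0.0,"yaw":0.0},{"x":-0.004,"y":0.039,"z":0.0,"yaw":0.0}]}}

```text
time_s: 5.55
ee_pos: [0.5339, -0.0472, 0.2171]
tcp_rot: [0.006, -0.004, 1.0, -0.004]
contact_force: [0.2, 0.1, -3.5]
grip_width: 0.0437
```

{"fn": "play_rows", "kwargs": {"plan": [{"x":-0.004,"y":0.039,"z":0.0,"yaw":-0.03},{"x":-0.004,"y":0.039,"z":0.0,"yaw":-0.03},{"x":-0.004,"y":0.039,"z":0.0,"yaw":-0.02},{"x":-0.004,"y":0.03,"z":0.0,"yaw":0.0},{"x":0.0,"y":0.0,"z":0.0,"yaw":0.0}]}}

```text
time_s: 5.97
ee_pos: [0.5391, 0.1186, 0.2199]
tcp_rot: [0.007, -0.052, 0.999, -0.002]
contact_force: [-0.7, 1.8, -2.9]
grip_width: 0.0439
```

```bash
python3 - <<'E'
from h import *
T=tcp();print(T);print(totool([.5442,.2116,.10]),'yaw',np.arctan2(-T[1,0],-T[0,0]),robot.observe()['grip_width'])
im,T=shot('carry1');C=cam('wrist',T);z=T[2,3]+.0385
for r in rects(im,C,(45,100,60),(80,255,255),z,40):print('green',r,totool([r[0][0]/1e3,r[0][1]/1e3,z],T))
for r in rects(im,C,(0,0,130),(180,60,255),z,40):print('white',r)
E
```

```text
[[-0.9945 -0.1041  0.0146  0.5391]
 [-0.1042  0.9945 -0.0041  0.1186]
 [-0.0141 -0.0056 -0.9999  0.2199]
 [ 0.      0.      0.      1.    ]]
[-0.0131  0.0926  0.1196] yaw 0.10439959979149041 0.0439067112406593
green ((548.3311767578125, 121.08350372314453), (5.197078227996826, 20.692989349365234), 6.2134785652160645) [-0.01    0.0013 -0.0384]
green ((527.849365234375, 118.91587829589844), (7.120526313781738, 23.4338436126709), 6.174439907073975) [ 0.0106  0.0013 -0.0387]
white ((560.5191040039062, 122.32987976074219), (1.0956435203552246, 35.881134033203125), 6.25485897064209)
white ((552.8638916015625, 145.71116638183594), (11.416378021240234, 4.52997350692749), 8.61606502532959)
white ((558.095703125, 97.89122009277344), (11.48516845703125, 4.5486836433410645), 3.3395848274230957)
white ((545.3732299804688, 217.76889038085938), (19.32832145690918, 11.497422218322754), 6.784486293792725)
white ((550.0225219726562, 118.9912109375), (20.4554500579834, 4.645970344543457), 88.61884307861328)
white ((566.4227294921875, 25.115962982177734), (19.510894775390625, 11.663018226623535), 5.439647197723389)
white ((526.423095703125, 118.97713470458984), (8.018389701843262, 26.359107971191406), 6.171962261199951)
white ((517.5588989257812, 135.98956298828125), (3.195836305618286, 3.348773717880249), 6.147164344787598)
white ((521.419677734375, 100.115966796875), (3.20113205909729, 3.3617913722991943), 6.139117240905762)
white ((504.4266052246094, 22.579999923706055), (13.539322853088379, 1.8367208242416382), 78.0129165649414)
white ((482.0240478515625, 111.84439086914062), (98.79713439941406, 210.078125), 6.173221588134766)
```

View pics/carry1.png

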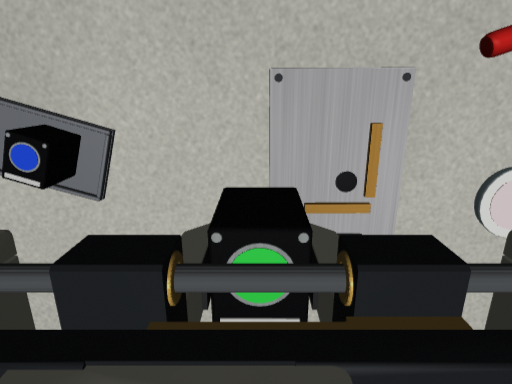

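The cube is held square, with its disc at (260,275) and screws at (216,238) and (303,238); its yaw agrees with the tool's within 0.003.

{"fn": "play_rows", "kwargs": {"plan": [{"x":-0.007,"y":0.035,"z":0.0,"yaw":-0.006},{"x":-0.007,"y":0.035,"z":0.03,"yaw":0.0},{"x":-0.004,"y":0.02,"z":0.035,"yaw":0.0},{"x":0.0,"y":0.0,"z":0.035,"yaw":0.0},{"x":0.0,"y":0.0,"z":0.0,"yaw":0.0}]}}

```text
time_s: 6.43
ee_pos: [0.5537, 0.2027, 0.1213]
tcp_rot: [0.012, -0.05, 0.999, -0.006]
contact_force: [-2.1, -2.4, -4.9]
grip_width: 0.0437
```

```bash
cat > st.py <<'E'
from h import *
s=robot.observe();T=tcp(s);y=.111
R=np.array([[np.cos(y),-np.sin(y)],[np.sin(y),np.cos(y)]])
c=T[:3,3]+T[:3,0]*.0013;print(s['time_s'],'tcp',T[:3,3],'tilt',T[:2,2],'yawerr',np.arctan2(-T[1,0],-T[0,0])-y)
print('cube in jig mm',1000*R.T@(c[:2]-[.5374,.2098]),'F jig',R.T@s['contact_force'][:2],'Fz',s['contact_force'][2],'Tq',s['torque'],'w',s['grip_width'],'dq',np.abs(s['dq']).max())
print('tool to pre', totool([.5472,.2145,.036],T))
E
python3 st.py
```

```text
6.4333 tcp [0.5537 0.2027 0.1213] tilt [ 0.0238 -0.0098] yawerr -0.009991998679728595
cube in jig mm [14.1165 -8.8864] F jig [-2.335  -2.1135] Fz -4.857238797336934 Tq [-0.1535  0.2689  0.0134] w 0.04371673742404555 dq 0.07559996055930886
tool to pre [0.0072 0.0135 0.085 ]
```

{"fn": "play_rows", "kwargs": {"plan": [{"x":0.005,"y":0.01,"z":0.01,"yaw":-0.01},{"x":0.002,"y":0.003,"z":0.015,"yaw":0.0},{"x":0.0,"y":0.0,"z":0.015,"yaw":0.0},{"x":0.0,"y":0.0,"z":0.01,"yaw":0.0}]}}

```text
time_s: 6.77
ee_pos: [0.5493, 0.2126, 0.0741]
tcp_rot: [0.014, -0.054, 0.998, -0.006]
contact_force: [0.1, -0.7, -3.4]
grip_width: 0.0439
```

```bash
python3 st.py
```

```text
6.7667 tcp [0.5493 0.2126 0.0741] tilt [ 0.0294 -0.0106] yawerr -0.0035530731459861714
cube in jig mm [10.8388  1.433 ] F jig [-0.004  -0.6541] Fz -3.417689756895642 Tq [ 0.041   0.1033 -0.0101] w 0.043898725515295445 dq 0.21132360055157343
tool to pre [0.003  0.0027 0.038 ]
```

{"fn": "play_rows", "kwargs": {"plan": [{"x":0.003,"y":0.002,"z":0.008,"yaw":0.0},{"x":0.0,"y":0.0,"z":0.01,"yaw":0.0},{"x":0.0,"y":0.0,"z":0.008,"yaw":0.0},{"x":0.0,"y":0.0,"z":0.004,"yaw":0.0}]}}

```text
time_s: 7.1
ee_pos: [0.5488, 0.2122, 0.0445]
tcp_rot: [0.016, -0.052, 0.998, -0.006]
contact_force: [0.7, -0.6, -2.3]
grip_width: 0.044
```

```bash
python3 st.py
```

```text
7.1 tcp [0.5488 0.2122 0.0445] tilt [ 0.0334 -0.011 ] yawerr -0.006783828285197149
cube in jig mm [10.2919  1.1101] F jig [ 0.6596 -0.6829] Fz -2.2503042468184855 Tq [ 0.0948  0.0967 -0.0031] w 0.04399439870506513 dq 0.08414414836644399
tool to pre [0.0016 0.0026 0.0084]
```

{"fn": "play_rows", "kwargs": {"plan": [{"x":0.0,"y":0.0,"z":0.004,"yaw":-0.006},{"x":0.0,"y":0.0,"z":0.004,"yaw":0.0},{"x":0.0,"y":0.0,"z":0.002,"yaw":0.0}]}}

```text
time_s: 7.35
ee_pos: [0.55, 0.2116, 0.0339]
tcp_rot: [0.017, -0.055, 0.998, -0.007]
contact_force: [-1.0, -1.0, 10.5]
grip_width: 0.0439
```

```bash
python3 st.py
```

```text
7.35 tcp [0.55   0.2116 0.0339] tilt [ 0.0343 -0.0112] yawerr -0.0010745191761225847
cube in jig mm [11.4076  0.3941] F jig [-1.114  -0.8968] Fz 10.503424604333697 Tq [ 0.0269  0.3239 -0.0148] w 0.0438614642947678 dq 0.03061605651485927
tool to pre [ 0.0024  0.0032 -0.0022]
```

{"fn": "play_rows", "kwargs": {"plan": [{"x":0.0,"y":0.004,"z":0.0,"yaw":0.0},{"x":0.0,"y":0.004,"z":0.0,"yaw":0.0},{"x":0.0,"y":0.002,"z":0.0,"yaw":0.0}]}}

```text
time_s: 7.6
ee_pos: [0.5501, 0.2212, 0.0344]
tcp_rot: [0.017, -0.054, 0.998, -0.007]
contact_force: [-0.9, -0.1, -3.2]
grip_width: 0.0437
```

```bash
python3 st.py
```

```text
7.6 tcp [0.5501 0.2212 0.0344] tilt [ 0.0357 -0.0118] yawerr -0.0028886568879184643
cube in jig mm [12.5502  9.9051] F jig [-0.8806 -0.0107] Fz -3.2333410639468405 Tq [0.1014 0.0733 0.0247] w 0.043722339046225356 dq 0.044786700255401615
tool to pre [ 0.0035 -0.0064 -0.0016]
```

{"fn": "play_rows", "kwargs": {"plan": [{"x":-0.002,"y":0.0015,"z":0.0005,"yaw":-0.002},{"x":-0.002,"y":0.001,"z":0.0005,"yaw":0.0},{"x":0.0,"y":0.001,"z":0.0005,"yaw":0.0}]}}

```text
time_s: 7.85
ee_pos: [0.5523, 0.2238, 0.0338]
tcp_rot: [0.016, -0.055, 0.998, -0.009]
contact_force: [0.2, -3.2, 4.6]
grip_width: 0.0436
```

```bash
python3 st.py
```

```text
7.85 tcp [0.5523 0.2238 0.0338] tilt [ 0.0322 -0.0165] yawerr 0.00014799722998996845
cube in jig mm [15.0637 12.2622] F jig [-0.1724 -3.1687] Fz 4.581543614646595 Tq [-0.6721  0.3481 -0.0029] w 0.04358993438114108 dq 0.025095767214105776
tool to pre [ 0.006  -0.0087 -0.0022]
```

{"fn": "play_rows", "kwargs": {"plan": [{"x":-0.002,"y":0.0005,"z":0.0,"yaw":0.0},{"x":-0.0015,"y":0.0005,"z":0.0,"yaw":0.0}]}}

```text
time_s: 8.02
ee_pos: [0.5534, 0.2239, 0.0338]
tcp_rot: [0.013, -0.055, 0.998, -0.011]
contact_force: [-5.6, -3.6, 3.6]
grip_width: 0.0438
```

```bash
python3 st.py
```

```text
8.0167 tcp [0.5534 0.2239 0.0338] tilt [ 0.0274 -0.0199] yawerr 7.538000508108822e-05
cube in jig mm [16.1229 12.2931] F jig [-5.9503 -2.9868] Fz 3.59268749169047 Tq [-0.5907  1.4839 -0.0561] w 0.04380712204965595 dq 0.057808269687600305
tool to pre [ 0.0071 -0.0088 -0.0021]
```

{"fn": "play_rows", "kwargs": {"plan": [{"x":-0.002,"y":0.0005,"z":0.0,"yaw":0.0},{"x":-0.002,"y":0.0005,"z":0.0,"yaw":0.0}]}}

```text
time_s: 8.18
ee_pos: [0.5534, 0.224, 0.0339]
tcp_rot: [0.009, -0.055, 0.998, -0.013]
contact_force: [-7.7, -2.4, 7.1]
grip_width: 0.044
```

```bash
python3 st.py; python3 - <<'E'
from h import *
im,T=shot('home1');C=cam('wrist',T)
for n in('scene','side'): cv2.imwrite(f'pics/{n}1.png',robot.get_image(n)[:,:,::-1])
a=cv2.imread('pics/scene1.png');b=cv2.imread('pics/side1.png')
s,d=proj(cam('scene'),[.555,.225,.04])[0].astype(int),proj(cam('side'),[.555,.225,.04])[0].astype(int)
f=lambda i,p:cv2.resize(i[p[1]-40:p[1]+40,p[0]-40:p[0]+40],(400,400),interpolation=2)
cv2.imwrite('pics/c1.png',np.hstack([f(a,s),f(b,d)]))
E
```

```text
8.1833 tcp [0.5534 0.224  0.0339] tilt [ 0.0198 -0.0242] yawerr -3.323173385433309e-05
cube in jig mm [16.2051 12.3476] F jig [-7.9339 -1.5236] Fz 7.096297769932524 Tq [-0.6742  1.5006 -0.1036] w 0.04403005649875631 dq 0.07858076070035654
tool to pre [ 0.0072 -0.0088 -0.002 ]
```

View pics/c1.png

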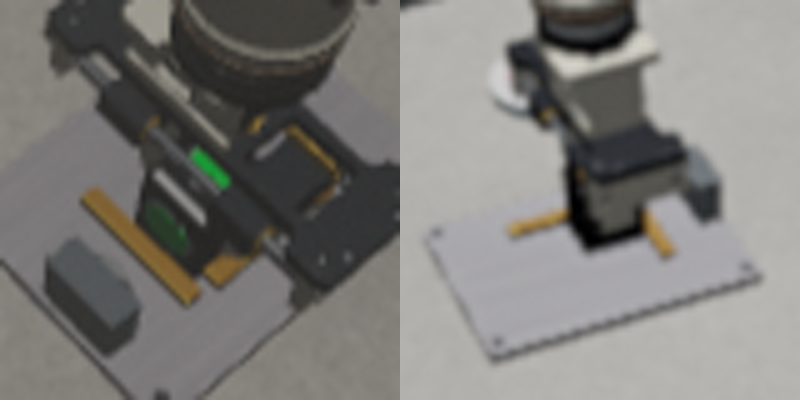

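View pics/home1.png

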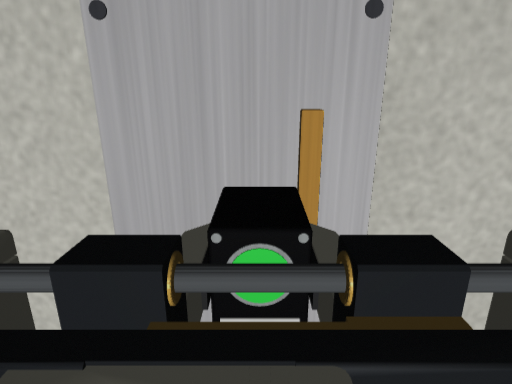

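The cube sits at the corner with its window toward the lamp, and pushing further in x no longer moves it. It leans slightly about x (about 0.02), so I'll press down gently to level it, then recheck the position against the plate screws at (98,9) and (374,8).

{"fn": "play_rows", "kwargs": {"plan": [{"x":0.0,"y":0.0,"z":0.001,"yaw":0.0},{"x":0.0,"y":0.0,"z":0.001,"yaw":0.0},{"x":0.0,"y":0.0,"z":0.001,"yaw":0.0}]}}

```text
time_s: 8.58
ee_pos: [0.5534, 0.224, 0.0339]
tcp_rot: [0.009, -0.055, 0.998, -0.013]
contact_force: [-4.1, -3.2, 7.8]
grip_width: 0.0441
```

```bash
python3 st.py; python3 - <<'E'
from h import *
im,T=shot('home2');C=cam('wrist',T)
g=cv2.cvtColor(im,cv2.COLOR_BGR2GRAY);m=(g[:40]<70).astype(np.uint8)
n,_,st,ce=cv2.connectedComponentsWithStats(m);S=[]
for i in range(1,n):
    if 100<st[i,4]<900: p=cast(C,ce[i],.012)[0];S.append(p);print(st[i],p)
S=sorted(S,key=lambda p:p[1]);d=(S[-1]-S[0])[:2];print('screw dist',np.linalg.norm(d),'yaw',np.arctan2(-d[0],d[1]))
y=np.arctan2(-d[0],d[1]);R=np.array([[np.cos(y),-np.sin(y)],[np.sin(y),np.cos(y)]])
O=(S[0]+S[-1])[:2]/2
# screw mid from jig1 in jig frame
s=np.array([[.4461,.1294],[.4308,.2685]]);R0=np.array([[np.cos(.111),-np.sin(.111)],[np.sin(.111),np.cos(.111)]])
j=(s-[.5374,.2098])@R0;print('screws jig',j*1e3);O=O-R@j.mean(0);print('O now',O)
hs=cv2.cvtColor(im,cv2.COLOR_BGR2HSV);gm=cv2.inRange(hs,(45,100,60),(80,255,255))
pts=cv2.findNonZero(gm)[:,0,:];P=cast(C,pts,.072)[:,:2];q=(P-O)@R
print('disc range jig',q.min(0)*1e3,q.max(0)*1e3,'centre',(q.min(0)+q.max(0))*500)
for r in rects(im,C,(10,110,90),(25,255,255),.02,100):
    print('brass',r,1e3*(np.array(r[0])/1e3-O)@R)
E
```

```text
8.5833 tcp [0.5534 0.224  0.0339] tilt [ 0.0196 -0.0253] yawerr -0.00035426894556078725
cube in jig mm [16.2162 12.3812] F jig [-4.4084 -2.7277] Fz 7.783047702364507 Tq [-0.363   0.97   -0.0496] w 0.044142981835127604 dq 0.005736178365764771
tool to pre [ 0.0072 -0.0089 -0.0019]
[ 89   0  18  20 262] [0.446  0.1295 0.012 ]
[365   0  18  18 262] [0.4308 0.2686 0.012 ]
screw dist 0.1399714141833823 yaw 0.10924245146934851
screws jig [[-99.6442 -69.7917]
 [-99.4416  70.1471]]
O now [0.5374 0.2097]
disc range jig [2.9161 2.9852] [29.9049 26.5063] centre [16.4105 14.7457]
brass ((598.444091796875, 172.2332305908203), (33.27449417114258, 3.649428606033325), 3.7970733642578125) [ 56.6362 -43.9494]
brass ((515.4617919921875, 248.68751525878906), (65.72663116455078, 11.668946266174316), 6.359020233154297) [-17.516   41.0963]
```

Vision puts the cube centre at about jig x = 16.6, 2 mm short of home, so plate friction may be holding it rather than the stop. I'll unload the plate a little and push again.

{"fn": "play_rows", "kwargs": {"plan": [{"x":0.0,"y":0.0,"z":-0.0006,"yaw":0.0},{"x":-0.001,"y":0.0,"z":-0.0003,"yaw":0.0},{"x":-0.001,"y":0.0,"z":0.0,"yaw":0.0}]}}

```text
time_s: 8.88
ee_pos: [0.5535, 0.2241, 0.0346]
tcp_rot: [0.007, -0.055, 0.998, -0.014]
contact_force: [-4.0, -0.9, -1.1]
grip_width: 0.044
```

```bash
python3 st.py
```

```text
8.8833 tcp [0.5535 0.2241 0.0346] tilt [ 0.0158 -0.0268] yawerr 0.00012156567999954682
cube in jig mm [16.2972 12.382 ] F jig [-4.0641 -0.4864] Fz -1.0936674377950961 Tq [-0.303   0.9684 -0.0194] w 0.044016437334328425 dq 0.02720672561726696
tool to pre [ 0.0073 -0.0088 -0.0012]
```

```bash
python3 - <<'E'
from h import *
R=np.array([[np.cos(.111),-np.sin(.111)],[np.sin(.111),np.cos(.111)]]);O=np.array([.5374,.2098])
W=lambda x,y,z:np.r_[O+R@[x/1e3,y/1e3],z/1e3]
im=np.ascontiguousarray(robot.get_image('scene')[:,:,::-1]);cv2.imwrite('pics/scene2.png',im);C=cam('scene')
p=proj(C,[W(43,13,72),W(51,3,20),W(19,13,72)]);print('pred bar,lampstop,disc',p)
def jig(uv,z): return 1e3*(cast(C,uv,z)[0][:2]-O)@R
old=cv2.imread('pics/scene0.png')
for a,c,st in blobs(old,(10,110,90),(25,255,255),60): print('old brass',c,jig(c,.02))
for lo,hi,z,n in(((10,110,90),(25,255,255),.02,'brass'),((0,0,110),(180,50,255),.072,'white'),((45,60,40),(80,255,255),.072,'green')):
    for a,c,st in blobs(im,lo,hi,12):
        if abs(c-p[0]).max()<25: print(n,a,c,st,jig(c,z))
u,v=p[0].astype(int);g=cv2.cvtColor(im,cv2.COLOR_BGR2GRAY);print(u-12,v-10);print(g[v-10:v+18,u-14:u+14])
b=im[v-25:v+25,u-30:u+35];cv2.imwrite('pics/c2.png',cv2.resize(b,None,fx=10,fy=10,interpolation=cv2.INTER_CUBIC))
E
```

```text
pred bar,lampstop,disc [[305.6589 254.0362]
 [298.8894 262.5919]
 [312.4348 248.5477]]
old brass [199.0667 247.8556] [ 226.0748 -202.1862]
old brass [324.2542 259.8983] [-5.272  40.3741]
old brass [299.1193 263.0092] [51.3769  4.2527]
brass 118 [299.3729 263.0424] [288 252  23  23] [50.937   4.7493]
brass 29 [315.1379 267.2414] [312 265   8   6] [28.057  39.7585]
white 47 [305.4894 231.7021] [297 224  19  19] [ -2.4716 -33.6973]
white 23 [306.5652 252.8696] [302 248  10  11] [38.9591 12.1345]
green 39 [312.8205 247.4872] [309 243   9   9] [16.0957 11.4891]
green 39 [303.8974 259.2564] [300 255   9   9] [56.5367 20.5083]
293 244
[[121 120 121 121 121 119 121 115  66  62  61  60  54  61  77  87  69  58
   92 104  76  43  45  56  60  56  53  52]
 [122 120 121 120 121 121 121 115  71  60  62  61  55  46  60  74  85  78
   98 104 102  75  45  43  54  53  52  51]
 [121 121 121 121 120 120 119 115  86  61  58  56  47  45  46  55  78  87
   87  99 103 101  76  44  41  51  54  53]
 [121 120 121 121 121 119 119 117  97  59  54  67  64  45  45  52  67  79
   90  89  98 103 100  77  51  42  50  
[... 2112 characters left out ...]
 94 104 110 114 120 122 120  97  71  96 106 102 102 101  87  60  40  39
   40  38  40  48  77  91 100 100  99  95]
 [ 87  94 106 111 115 123 123 120  96  70  96 105 102 102 102  87  58  41
   40  39  51  85 102 100 101 100 100  93]
 [ 86  85  95 106 111 120 123 121 118  97  70  96 106 102 102 101  88  59
   38  43  67  98 104 101 100  99  91  85]
 [ 86  86  87  94 101 109 122 122 124 119  97  70  96 106 102 103 100  88
   67  88  94  71  95 104 100  89  83 104]
 [ 86  86  86  85  81  91 117 123 122 123 119  98  72  97 106 102 102 102
   96 118 120  97  71  93  86  86 104 122]
 [ 87  85  85  85  83  78 103 124 123 123 123 119  97  71  97 106 103 103
  103 108 116 121  99  76  82 112 122 124]]
```

View pics/c2.png

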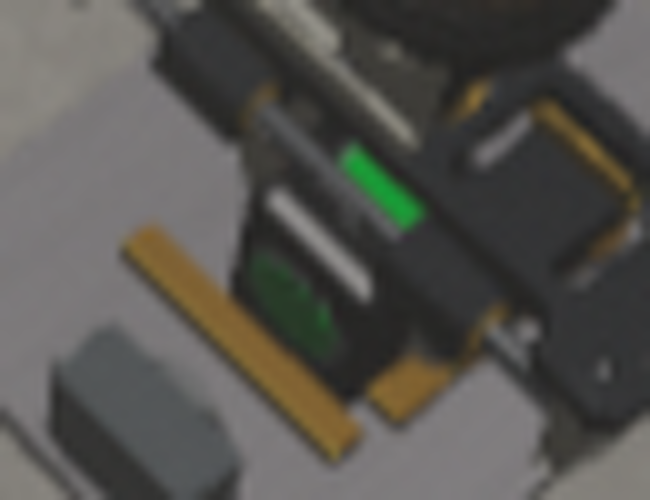

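The measurements agree once combined: the cube is pitched in the grip. Its base is at the lamp stop while its top lags 4–5 mm, a lean of about 0.08 rad. I'll loosen the grip and press down and forward so it pivots flat between the pads.

{"fn": "play_rows", "kwargs": {"plan": [{"x":0.0,"y":0.0,"z":0.0,"yaw":0.0},{"x":0.0,"y":0.0,"z":0.001,"yaw":0.0},{"x":-0.001,"y":0.0,"z":0.0015,"yaw":0.0},{"x":-0.001,"y":0.0,"z":0.0015,"yaw":0.0}], "grip_force": 7}}

```text
time_s: 9.27
ee_pos: [0.5558, 0.2242, 0.032]
tcp_rot: [0.007, -0.055, 0.998, -0.014]
contact_force: [-4.8, -3.2, 7.1]
grip_width: 0.0444
```

```bash
cat > tilt.py <<'E'
# cube pitch in the tool frame from the wrist view: top disc vs. lower back edge
from h import *
import sys
im,T=shot(sys.argv[1]);C=cam('wrist',T)
g=cv2.cvtColor(im,cv2.COLOR_BGR2GRAY)
col=g[150:240,235:285].mean(1);d=np.diff(col);r=150.5+np.argmin(d);print('bottom back edge row',r,'drop',d.min())
D=np.eye(4);D[:3,:3]=np.eye(3);Ct=(C[0],C[1],C[2],robot.get_calibration('wrist')['hand_eye'])
bx=cast(Ct,[260,r],.0219)[0]
m=cv2.inRange(cv2.cvtColor(im,cv2.COLOR_BGR2HSV),(45,100,60),(80,255,255));q=cast(Ct,cv2.findNonZero(m)[:,0,:],-.0385)
tx=(q[:,0].min()+q[:,0].max())/2
print('tool x: bottom centre',bx[0]-.026,'top centre',tx,'pitch in tool',(tx-bx[0]+.026)/.0604,'tool tilt',T[:2,2],'sum',(tx-bx[0]+.026)/.0604+T[0,2])
E
python3 st.py;python3 tilt.py t1
python3 - <<'E'
import cv2,numpy as np
for n in('carry1','home1','t1','tray1'):
    g=cv2.cvtColor(cv2.imread(f'pics/{n}.png'),6);d=np.diff(g[150:240,235:285].mean(1));print(n,150.5+d.argmin(),d.min())
E
```

```text
9.2667 tcp [0.5558 0.2242 0.032 ] tilt [ 0.0158 -0.0276] yawerr -8.082537461900907e-06
cube in jig mm [18.6136 12.298 ] F jig [-5.1527 -2.6008] Fz 7.128692969867778 Tq [-0.5295  1.2099 -0.0084] w 0.04438441979366272 dq 0.030752827835011418
tool to pre [ 0.0096 -0.0088 -0.0038]
bottom back edge row 183.5 drop -117.92
tool x: bottom centre -0.0007879044030922426 top centre 0.0017299724568187388 pitch in tool 0.04168670297865863 tool tilt [ 0.0158 -0.0276] sum 0.05746069511047814
carry1 187.5 -89.17999999999999
home1 186.5 -117.58
t1 183.5 -117.92
tray1 200.5 -26.539999999999992
```

That confirms it: the cube advanced 2.3 mm and dropped 2.6 mm. I'll continue.

{"fn": "play_rows", "kwargs": {"plan": [{"x":-0.001,"y":0.0,"z":0.0015,"yaw":0.0},{"x":-0.001,"y":0.0,"z":0.0015,"yaw":0.0},{"x":-0.001,"y":0.0,"z":0.0015,"yaw":0.0},{"x":-0.001,"y":0.0,"z":0.0015,"yaw":0.0}]}}

```text
time_s: 9.65
ee_pos: [0.5599, 0.2246, 0.029]
tcp_rot: [0.007, -0.055, 0.998, -0.015]
contact_force: [-5.5, -3.2, 7.5]
grip_width: 0.0438
```

```bash
python3 st.py;python3 tilt.py t2
```

```text
9.65 tcp [0.5599 0.2246 0.029 ] tilt [ 0.0157 -0.0286] yawerr -0.00026058793730550367
cube in jig mm [22.7243 12.2005] F jig [-5.8265 -2.6166] Fz 7.486095401987207 Tq [-0.4418  1.2431 -0.0318] w 0.04376688953951079 dq 0.03093200867112357
tool to pre [ 0.0137 -0.0088 -0.0069]
bottom back edge row 178.5 drop -83.4
tool x: bottom centre 0.002284787167751972 top centre 0.003653187576946812 pitch in tool 0.022655635913821852 tool tilt [ 0.0157 -0.0286] sum 0.03835144430096621
```

```bash
cat > tilt.py <<'E'
# cube pose in the jig frame from the wrist view: lower back edge on the plate (z 12), disc (z 72)
from h import *
import sys
y=.111;R=np.array([[np.cos(y),-np.sin(y)],[np.sin(y),np.cos(y)]]);O=np.array([.5374,.2098])
for n in sys.argv[1:]:
    try: im=cv2.imread(f'pics/{n}.png');T=np.load(f'pics/{n}.npy')
    except Exception: im,T=shot(n)
    C=cam('wrist',T);g=cv2.cvtColor(im,cv2.COLOR_BGR2GRAY)
    d=np.diff(g[150:240,235:285].mean(1));r=150.5+d.argmin()
    b=1e3*(cast(C,[260,r],.012)[0][:2]-O)@R
    hs=cv2.cvtColor(im,cv2.COLOR_BGR2HSV)
    q=1e3*(cast(C,cv2.findNonZero(cv2.inRange(hs,(45,100,60),(80,255,255)))[:,0,:],.072)[:,:2]-O)@R
    c=(q.min(0)+q.max(0))/2
    print(n,'row',r,'bottom centre x',b[0]+26,'disc',c,np.ptp(q,0),'pitch',(b[0]+26-c[0])/60)
E
python3 tilt.py home2 t1 t2
python3 - <<'E'
from h import *
im=np.ascontiguousarray(robot.get_image('scene')[:,:,::-1]);C=cam('scene')
y=.111;R=np.array([[np.cos(y),-np.sin(y)],[np.sin(y),np.cos(y)]]);O=np.array([.5374,.2098])
for lo,hi,z,n in(((0,0,110),(180,50,255),.072,'bar'),((45,60,40),(80,255,255),.042,'green')):
    for a,c,st in blobs(im,lo,hi,12):
        if abs(c-[305,255]).max()<18: print(n,a,c,1e3*(cast(C,c,z)[0][:2]-O)@R)
im=cv2.imread('pics/t2.png');cv2.imwrite('pics/t2c.png',cv2.resize(im[150:340,150:370],None,fx=2.5,fy=2.5))
E
```

```text
home2 row 186.5 bottom centre x 20.411830274357733 disc [16.3892 14.6796] [26.9821 23.5233] pitch 0.06704456870686855
t1 row 183.5 bottom centre x 20.32839671971052 disc [16.7383 14.7122] [27.3009 24.8374] pitch 0.059835349186154414
t2 row 178.5 bottom centre x 20.541049975820034 disc [17.0192 14.5419] [27.2917 26.2381] pitch 0.05869721885845352
bar 15 [305.7333 252.2667] [39.3584  9.5759]
green 18 [311.0556 250.0556] [10.7462  4.3475]
green 43 [304.1163 259.2558] [43.2296 11.6615]
```

View pics/t2c.png

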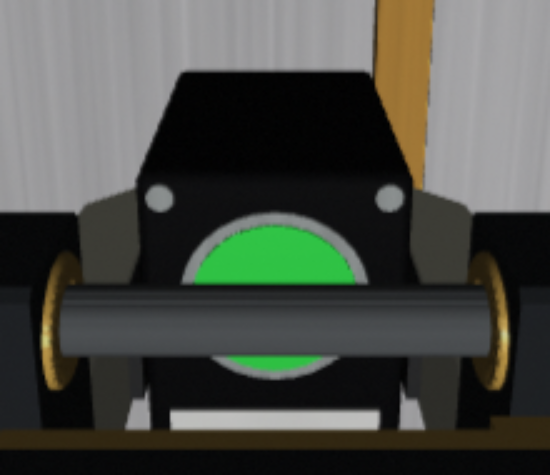

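The cube itself barely moved. The pads slid over it, and it's still pitched about 0.06 (the wrist view and the scene's bar and window offsets agree). I'll open the fingers briefly so it settles flat in the corner under its own weight, then regrip.

{"fn": "play_rows", "kwargs": {"plan": [{"x":0.0,"y":0.0,"z":0.0,"yaw":0.0},{"x":0.0,"y":0.0,"z":-0.001,"yaw":0.0},{"x":0.0,"y":-0.001,"z":-0.001,"yaw":0.0},{"x":0.0,"y":0.0,"z":0.0,"yaw":0.0}], "grip": 0.4}}

```text
time_s: 10.08
ee_pos: [0.565, 0.2264, 0.0329]
tcp_rot: [0.012, -0.055, 0.998, -0.012]
contact_force: [0.6, -0.4, -0.0]
grip_width: 0.0633
```

```bash
python3 st.py;python3 tilt.py t3
python3 - <<'E'
from h import *
im=cv2.imread('pics/tray2.png');T=np.load('pics/tray2.npy');C=cam('wrist',T)
g=cv2.cvtColor(im,6)[90:240,235:280].mean(1);print(g.round().astype(int))
print(proj(C,[[.517-.026,-.338,.005],[.517-.026,-.338,.065],[.517,-.3374,.065]]))
im=np.ascontiguousarray(robot.get_image('scene')[:,:,::-1]);C=cam('scene')
y=.111;R=np.array([[np.cos(y),-np.sin(y)],[np.sin(y),np.cos(y)]]);O=np.array([.5374,.2098])
for lo,hi,z,n in(((0,0,110),(180,50,255),.072,'bar'),((45,60,40),(80,255,255),.042,'green')):
    for a,c,st in blobs(im,lo,hi,12):
        if abs(c-[305,255]).max()<18: print(n,a,c,1e3*(cast(C,c,z)[0][:2]-O)@R)
E
```

```text
10.0833 tcp [0.565  0.2264 0.0329] tilt [ 0.025  -0.0232] yawerr 0.00011962805237110408
cube in jig mm [27.9606 13.4201] F jig [ 0.567 -0.432] Fz -0.006075863779941033 Tq [ 0.0504  0.0175 -0.0219] w 0.06327759773702381 dq 0.01515648302761381
tool to pre [ 0.0189 -0.0099 -0.0032]
t3 row 166.5 bottom centre x 19.763311263804173 disc [11.6225 12.9385] [19.1193 26.9343] pitch 0.1356796417516995
[158 158 158 158 157 157 158 159 160 160 160 160 159 160 159 159 159 158
 158 157 158 158 159 159 159 159 158 158 158 158 158 159 158 158 157 156
 157 157 158 157 150 138 128 120 115 110 104  98  89  84  87  95 101 104
 105 106 107 110 114 116 116 116 115 115 115 115 115 115 114 114 114 114
 114 114  88   8   3   3   3   3   3   3   3   3   3   3   3   3   3   3
   3   3   3   3   3   4   7  13  20  26  29  31  31  30  30  27  31  48
  67  77  85  92  96 100 104 107 109 112 114 115 117 118 118 119 120 120
 121 122 122 122 122 122 121 121 120 120 119 118 117 116 115 113 112 110
 108 105 103 100  97  93]
[[251.2567 158.5621]
 [249.0113 178.9921]
 [248.8942 220.6981]]
green 44 [303.7045 258.9091] [43.3446 10.2734][ WARN:0@0.013] global loadsave.cpp:275 findDecoder imread_('pics/t3.png'): can't open/read file: check file path/integrity
```

The tray check (tray2) shows the same apparent "pitch" when the cube was certainly upright. So the disc sits about 3 mm off the cube's centre, and the cube was already flat: its lower back edge gives a centre at x = 19.8, and nothing moved on release. I'll recentre the fingers, regrip and press into the corner.

{"fn": "play_rows", "kwargs": {"plan": [{"x":0.005,"y":0.0,"z":0.0,"yaw":0.0},{"x":0.005,"y":0.0,"z":0.0,"yaw":0.0},{"x":0.002,"y":0.0,"z":0.0,"yaw":0.0}]}}

```text
time_s: 10.43
ee_pos: [0.5526, 0.2255, 0.0325]
tcp_rot: [0.012, -0.055, 0.998, -0.012]
contact_force: [-0.8, -0.1, -0.4]
grip_width: 0.0641
```

```bash
python3 st.py;python3 tilt.py t4 2>/dev/null
```

```text
10.4333 tcp [0.5526 0.2255 0.0325] tilt [ 0.0255 -0.0225] yawerr -2.9655592140007125e-05
cube in jig mm [15.5108 13.8937] F jig [-0.8113  0.0128] Fz -0.4416591684776558 Tq [ 0.0746  0.0553 -0.0344] w 0.06408393699180982 dq 0.06217933871193889
tool to pre [ 0.0065 -0.0104 -0.0034]
t4 row 187.5 bottom centre x 19.949900890472634 disc [15.7644 12.8998] [27.3618 22.6687] pitch 0.06975766675736844
```

{"fn": "play_rows", "kwargs": {"plan": [{"x":-0.001,"y":-0.0005,"z":0.0,"yaw":0.0},{"x":0.0,"y":0.0,"z":0.0,"yaw":0.0},{"x":0.0,"y":0.0,"z":0.0,"yaw":0.0},{"x":0.0,"y":0.0,"z":0.0,"yaw":0.0}], "grip": -1, "grip_force": 15}}

```text
time_s: 10.82
ee_pos: [0.553, 0.2238, 0.0326]
tcp_rot: [0.012, -0.055, 0.998, -0.013]
contact_force: [-0.8, 1.6, 1.7]
grip_width: 0.0437
```

```bash
python3 st.py;python3 tilt.py t5 2>/dev/null
```

```text
10.8167 tcp [0.553  0.2238 0.0326] tilt [ 0.0248 -0.0245] yawerr 0.0002796401263046311
cube in jig mm [15.7911 12.1347] F jig [-0.5815  1.7014] Fz 1.7158919343871566 Tq [0.4103 0.381  0.025 ] w 0.04370316911522943 dq 0.009302323143835658
tool to pre [ 0.0068 -0.0086 -0.0033]
t5 row 187.5 bottom centre x 20.2538935878133 disc [16.1211 14.4556] [27.3907 23.1431] pitch 0.06887966863156833
```

{"fn": "play_rows", "kwargs": {"plan": [{"x":0.0,"y":-0.0005,"z":0.0015,"yaw":0.0},{"x":0.0,"y":-0.0005,"z":0.0015,"yaw":0.0},{"x":0.0,"y":0.0,"z":0.0015,"yaw":0.0}]}}

```text
time_s: 11.12
ee_pos: [0.5532, 0.2237, 0.0323]
tcp_rot: [0.012, -0.055, 0.998, -0.013]
contact_force: [-5.0, -3.8, 14.4]
grip_width: 0.0437
```

```bash
python3 st.py;python3 tilt.py t6 2>/dev/null
```

```text
11.1167 tcp [0.5532 0.2237 0.0323] tilt [ 0.025 -0.024] yawerr -0.0008464304344732998
cube in jig mm [15.984  12.0766] F jig [-5.4277 -3.1854] Fz 14.416532289789723 Tq [-0.6229  1.1216 -0.012 ] w 0.04374127377072319 dq 0.007338430440150961
tool to pre [ 0.0069 -0.0086 -0.0036]
t6 row 187.5 bottom centre x 20.356832663402614 disc [16.1159 14.3731] [27.3196 23.0994] pitch 0.07068246579415316
```

{"fn": "play_rows", "kwargs": {"plan": [{"x":-0.001,"y":0.001,"z":-0.0006,"yaw":0.0},{"x":-0.0015,"y":0.0015,"z":-0.0004,"yaw":0.0}], "grip_force": 25}}

```text
time_s: 11.33
ee_pos: [0.5533, 0.224, 0.0328]
tcp_rot: [0.01, -0.054, 0.998, -0.015]
contact_force: [-4.0, -4.3, 1.4]
grip_width: 0.0436
```

```bash
python3 st.py;python3 tilt.py t7 2>/dev/null; for i in 1 2 3; do python3 -c "
from h import *
for _ in range(4): robot.get_image('scene')";python3 st.py|grep cube;done
```

```text
11.3333 tcp [0.5533 0.224  0.0328] tilt [ 0.0207 -0.0281] yawerr -0.0016772028338192108
cube in jig mm [16.0478 12.3372] F jig [-4.4855 -3.8006] Fz 1.3867382526383167 Tq [-1.1092  0.9078  0.0307] w 0.04357743546632908 dq 0.06606957348926285
tool to pre [ 0.007  -0.0089 -0.0031]
t7 row 187.5 bottom centre x 20.507363828706833 disc [16.6756 14.7513] [27.3487 23.1888] pitch 0.06386285649634929
cube in jig mm [16.0378 12.336 ] F jig [-3.9698 -4.2334] Fz 4.047059689291115 Tq [-0.9667  0.8807 -0.0314] w 0.044195437045907726 dq 0.001164030982179755
cube in jig mm [16.0384 12.3466] F jig [-4.6057 -3.9244] Fz 3.2099539929590035 Tq [-0.8838  0.8784  0.0004] w 0.043901996091245864 dq 0.0007186700550159625
cube in jig mm [16.0392 12.3259] F jig [-2.9589 -4.7338] Fz 2.9099151738497615 Tq [-0.885   0.8495  0.0464] w 0.04403208598756229 dq 0.0018629809905528372
```

Both pushes hold steady at about 4 N. I'll add a bit more margin in one last push row.

{"fn": "play_rows", "kwargs": {"plan": [{"x":-0.003,"y":0.0025,"z":0.0,"yaw":0.001}]}}

```text
time_s: 12.07
ee_pos: [0.5534, 0.224, 0.0325]
tcp_rot: [0.007, -0.054, 0.998, -0.017]
contact_force: [-14.5, -10.7, 24.5]
grip_width: 0.0437
```

```bash
python3 tilt.py t8 2>/dev/null; for i in 1 2 3; do python3 -c "
from h import *
for _ in range(4): robot.get_image('scene')";python3 st.py|grep -v pre;done
```

```text
t8 row 187.5 bottom centre x 20.494466559113125 disc [16.9072 14.7448] [27.2007 22.7187] pitch 0.059787557689555904
12.3167 tcp [0.5534 0.224  0.0326] tilt [ 0.015  -0.0331] yawerr -0.003645067620513101
cube in jig mm [16.1806 12.3494] F jig [-11.0047  -6.0938] Fz 14.491906418501138 Tq [-1.5384  2.019   0.0367] w 0.043851348514799146 dq 0.0025557736881365602
12.5167 tcp [0.5534 0.2241 0.0326] tilt [ 0.0151 -0.0331] yawerr -0.003676697208757143
cube in jig mm [16.2097 12.3941] F jig [-9.5797 -6.9846] Fz 13.541357522245677 Tq [-1.5528  1.948  -0.0122] w 0.04384358740861837 dq 0.0023765772953556353
12.7167 tcp [0.5534 0.224  0.0326] tilt [ 0.015  -0.0331] yawerr -0.0036310106341911896
cube in jig mm [16.1515 12.3587] F jig [-10.5542  -6.1806] Fz 13.515768565437456 Tq [-1.4909  2.0113  0.0231] w 0.04418690038666598 dq 0.003062882921890968
```

```bash
python3 -c "
from bench import robot
print(robot.job_done())
s=robot.observe();print(s['time_s'],s['ee_pos'],s['contact_force'],s['grip_width'])"
```

```text
the job is handed in; nothing more can be done
None
the job is handed in; nothing more can be done
```

I lifted the green cube out of the tray and set it on the jig with its window toward the lamp. I then pushed it into the corner and handed in at about 12.7 s, still gripping and pressing it; no verdict was reported.

**Last checks before hand-in:**
- **Position:** the cube's lower back edge put its centre at jig x of about 20.5 mm. With the fingers open, the top disc put y at 12.9 mm. Home is 19 and 13.
- **Push:** the wrist force held steady over 0.6 s at about 10 N toward the lamp stop and 6.5 N toward the side stop. It was about 13.5 N downward, with a firm grip. Plate friction carries an unknown part of the sideways force, so the load on each stop was not measured directly.
- **Squareness:** the tool was within 0.004 rad of the jig's yaw. The cube leans about 0.03 rad toward the side stop, inside the 0.05 limit but not perfectly upright.

**What disagreed:**
- **False lean:** measured from the top disc, the cube seemed about 2.5 mm short of the lamp stop and pitched 0.07 rad. I took that for a real lean and loosened the grip to press it flat, but the pads only slid over it. The upright cube in the tray gave the same reading, because the disc sits about 3 mm off centre.
- **Regrip:** I opened the fingers once in the corner and gripped again. The cube stayed in place when I let go.

The red and blue cubes and everything else were left alone; I did not take a final picture to confirm that.

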